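Press and slide a specimen carrier home under its hold-down spring

ROBOT

A 6-joint arm with a two-finger parallel gripper is mounted at the origin on a cart in front of the work surface, level with it; the furniture and walls round the work are solid. World frame = base frame: x ahead of the robot, y to its left, z up, the work surface at z = 0. Lengths are in m, angles in rad, forces in N, time in s.
With the tool pointing down it reaches from about 0.35 to 0.775 m from the base axis. Payload 7.3 kg.
Tool frame: the origin (TCP) lies at the very end of the fingers, on their centre line; the grasp point (between the pads) lies 19 mm behind it (pinch_z is the distance from the TCP to the grasp point, in m); z points along the fingers, y is the line along which they close (so a half turn about z gives the same grasp; the last joint's range is limited). The gripper opens to 92 mm and grips with 3 to 60 N. Pads are 19 mm wide; open, the fingers measure 130 mm over their backs; the gripper's body (75 mm by 190 mm) begins 47 mm behind the grasp point.
Start: joints at [-1.374, 0.342, 1.524, -0, 1.275, -0.146], TCP at [0.176, -0.494, 0.227] pointing down, gripper open.
Joint ranges: [-2.53, 2.53], [-0.77, 2.02], [0.04, 2.7], [-1, 4.14], [0.28, 2.66], [-3.11, 3.11]. Speed limits (rad/s): [2.57, 2.57, 3.14, 3.14, 3.14, 3.14].

INTERFACE

Orientations are given as [roll, pitch, yaw] about the fixed x, y, z axes, in that order (R = Rz(yaw) Ry(pitch) Rx(roll)).
In Python, from cell import * gives the robot as it stands.
- The arm moves only by the tool arm_command, never from a script. Its arguments are lists of equal length, an entry for each row: "fingers": the gripper command: -1 is fully open, 1 is shut, values between are in proportion; "travel": the shift along the tool's x, y, z in m, a list of three; "dr": the turn, a rotation vector about the tool's x, y, z in degrees, a list of three. In form: {"fingers": [fingers, ...], "travel": [[x, y, z], ...], "dr": [[wx, wy, wz], ...]}. A call has 1 to 8 rows; each row is the pose to reach, as a shift and turn from the pose commanded when the call began, along the tool's axes at that moment; what a row does not reach only later rows make up. A row lasts 1/12 s, in which the tool goes at most 41.7 mm and 7.16 degrees, less where a joint would pass 70% of its speed; a pose out of reach is approached as far as the arm can. A call with a gripper value outside its range is refused whole. The fingers move at their own pace and stop on an object; "squeeze" is the grip in N (left out, the last holds). Time passes only in rows, so rows that repeat a pose let the fingers close. It gives the time, the measured TCP pose, the force, the opening and the grip force at its end, in the units of the state.
- observe(): the state, without advancing time (a new reading comes with each control period).
- read_camera(name): name is "scene" or "top"; returns a dict with "color" (400x640x3 uint8, blue, green, red), "z_map" (400x640 float32, m along the optical axis (not along the pixel's ray), 0 where there is no reading), "fx", "fy", "cx", "cy" (pixels), "R" (3x3) and "t" (3): a world point X has camera coordinates R X + t. Camera axes: x right, y down, z forward; pixel columns grow to the right and rows downward; lengths in m; the calibration is good to about 2 mm. A picture is of the moment at which its call begins.
- hand_in(): hands the job in; it is judged then, once.
The state is a dict: "time": time; "qpos": joint angles; "qvel": joint speeds; "joint_efforts": joint torques, N m; "tool_pos": TCP position; "tool_rot": TCP orientation; "contact_force": force on the tool from outside, world axes, zero at the start; "torque": the same for the moment, N m; "opening": finger opening in m; "grip_force": force on a finger pad.
Only numpy, scipy, OpenCV 4.12 (cv2) and the standard library are available. Lean on these libraries where they do the work, as an engineer would, in place of code of your own. Each camera call takes 0.05 s, during which the arm holds its last target. There are 200 camera calls.

TASK

Load the specimen carrier into the dock: with closed fingertips on its thumb rest, press it down hard against the spring plate so that it clears the crossbar, and keep it pressed while you slide it under the leaf spring, fully home against the end stop, so that the spring plate pops up again behind it. Do not pinch the carrier or lift it up out of the dock; leave the vial, the weight and the small beaker beside it where they stand, and finish with the robot clear of everything.

Things in the scene. Friction and masses are not known exactly. Their poses are not given: they have to be found in the camera images.
- dock: Fixed loading dock, grey base with an aluminium channel, 236 x 108 mm, 44 mm high. Origin on the worktop; +x is the loading direction, z up; place and yaw vary. In its frame, mm: rails (tops z = 28, inner faces y = +-42) run along x and guide the carrier with 2 mm play a side; track bed at z = 14 from x = -27 to 97.
- carrier: Loose black carrier in the channel, 120 x 80 x 14 mm, 0.15 kg, a glass slide in its top. Origin: centre of its underside; +x (nose) points in the loading direction. Front block x = -20 to 60, 14 thick; behind it the thumb rest, x = -60 to -20, 6 thick, ending in an upright 8 mm step to push on. Start: level, at dock x = -63 to -47, z = 22 (on the spring plate). Home: dock x = 37, z = 14.
- carrier_pad (a point): Centre of the thumb rest's upper face, 40 mm behind the carrier's origin, 6 mm above its underside. Free area 40 mm along the channel (20 mm to the step), 80 mm across. At the start 28 mm above the worktop, fully pressed 20 mm.
- carrier_nose (a point): Point on the carrier: lower edge of its nose, middle, 60 mm ahead of the carrier's origin.
- dock_stop (a point): Point on the dock: face of the end stop at bed level, at dock x = 97, z = 14 mm. The carrier's nose is within a millimetre or two of it when home.
- dock_bar (a point): Lower near edge, middle, of the dark crossbar that spans the channel at dock x = 19 to 33, z = 32 to 44 mm. A carrier on the raised spring plate (its top at z = 36) butts against it; pressed down at least 4 mm, best 6 to 8, it passes beneath.
- dock_lift (a joint): Travel of the spring plate under the carrier (m): 0 = raised 8 mm above the bed (start), 0.008 = flush with the bed. It stays level; about 8 N start it, 12 N hold it flush (less the carrier's weight). It spans dock x = -118 to -28 mm and pops up behind the carrier once that is home.
- dock_leaf (a joint): Angle (rad) of the two-tongued steel leaf spring hinged at the crossbar (dock x = 32, z = 37 mm), tongues at y = +-29 trailing down in the loading direction to tips at x = 75: 0 = at rest, tips 10 mm above the bed; about 0.1 with the carrier beneath. It then presses down with about 6 N and drags a few newtons.
- vial: Bystander: capped glass vial, 25 mm across, 57 mm high, standing on the worktop beside the dock; origin centre of its underside.
- weight: Bystander: small knobbed brass calibration weight, 22 mm across, 30 mm high, beside the dock; origin centre of its underside.
- small_beaker: Bystander: small beaker, 35 mm across, 46 mm high, on the worktop beside the dock; origin centre of its underside.
There are look-alikes about, which are no part of the job. Leave any purple or yellow look-alike of the carrier alone.

How it is judged:
On the way, in this order (a step that is already met when the one before it is completed fails the run):
1. the carrier is pressed down on the spring plate by the fingers, before its nose has passed the crossbar (value of joint dock_lift above 0.003 m and contact force between the fingers and carrier above 2 N and x of carrier in the frame of dock below -0.03 m), for 0.05 s.
2. the carrier's nose has slid beneath the leaf spring and lifts it, with the fingers still on the carrier (value of joint dock_leaf above 0.03 rad and contact force between the fingers and carrier above 1 N and x of carrier in the frame of dock between -0.025 and 0.03 m), for 0.02 s.
At the end, for the whole second after the job is handed in: The carrier lies flat on the bed (within 1.8 mm and 0.04 rad), at rest, its nose within 4 mm of the end stop, the leaf spring lifted on top of it (over 0.05 rad), and the spring plate up again behind it (within 1.5 mm); the vial, the weight and the small beaker are within 20 mm of where they stood (x of carrier in the frame of dock between 0.033 and 0.04 m and z of carrier in the frame of dock below 0.0158 m and angle between carrier's own z axis and vertical below 0.04 rad and value of joint dock_leaf above 0.05 rad and value of joint dock_lift below 0.0015 m and linear speed of carrier below 0.01 m/s and distance of each of vial, weight, small_beaker from where it was at the start of the episode below 0.02 m); the robot touches nothing.
It fails at once if the carrier is lifted (its origin more than 8 mm above its starting height) (z of carrier in the frame of dock above 0.03 m).
It fails at once if the vial is moved by more than 20 mm or tipped over (distance of vial from where it was at the start of the episode above 0.02 m or angle between vial's own z axis and vertical above 0.5 rad).
It fails at once if the brass weight is moved by more than 20 mm or tipped over (distance of weight from where it was at the start of the episode above 0.02 m or angle between weight's own z axis and vertical above 0.5 rad).
It fails at once if the small beaker is moved by more than 20 mm or tipped over (distance of small_beaker from where it was at the start of the episode above 0.02 m or angle between small_beaker's own z axis and vertical above 0.5 rad).
It also fails if it takes over 38 s, if anything falls off the work surface, if the arm or the gripper's body presses on something with over 40 N, if the wrist force passes 120 N, or if a joint passes its speed limit or range.

## Working session

There is one attempt and no reset: what is moved stays moved. The work goes in short steps, Python scripts to look and compute and a tool call to move; the robot and the scene stay as the last step left them, time stands still between calls to the robot, and variables do not carry over. Pictures are saved under pics/ and viewed, at most 10 in all, crops included, and the job is handed in when it is done.

Besides the shell and the picture viewer there is one more tool, called after "Call:" by a JSON object that holds its "method" and its "body". arm_command: Moves the arm, as the interface text tells. Its arguments: {"type":"object","properties":{"fingers":{"type":"array","items":{"type":"number"}},"travel":{"type":"array","items":{"type":"array","items":{"type":"number"}}},"dr":{"type":"array","items":{"type":"array","items":{"type":"number"}}},"squeeze":{"type":"number"}},"required":["fingers","travel","dr"]}

```bash
mkdir -p pics
python3 - <<'E'
from cell import *
import cv2,numpy as np
for n in("scene","top"):
    c=read_camera(n); cv2.imwrite(f"pics/{n}0.png",c["color"]); np.savez(f"{n}0.npz",**c)
    print(n,c["fx"],c["cx"],c["cy"],np.round(-c["R"].T@c["t"],3))
s=observe();print(s)
E
```

```text
scene 473.77930737381797 328.74094124259335 199.40792581722005 [-0.01  -0.49   0.577]
top 379.58670763113724 318.0848090264456 192.290202792086 [0.382 0.055 1.045]
{'time': 0.1, 'qpos': array([-1.37401715e+00,  3.42642410e-01,  1.52491281e+00, -7.87873245e-06,
        1.27540519e+00, -1.46017624e-01]), 'qvel': array([ 2.24276287e-04, -4.00431647e-05, -2.64515655e-03, -9.85986626e-04,
        1.14535474e-03, -7.74787467e-04]), 'joint_efforts': array([ 2.13184561e-03, -4.32004058e+01, -2.44694942e+01,  7.19566480e-02,
        5.26614266e-02, -6.42756709e-05]), 'tool_pos': array([ 0.17640285, -0.49409281,  0.22612301]), 'tool_rot': array([-3.14023836e+00, -1.91552621e-04,  3.42798971e-01]), 'contact_force': array([-0.31449115, -0.3222436 ,  0.14880623]), 'torque': array([ 0.07072687,  0.01378448, -0.0407761 ]), 'grip_force': 0.0, 'opening': 0.09171702686442618}
```

View pics/top0.png

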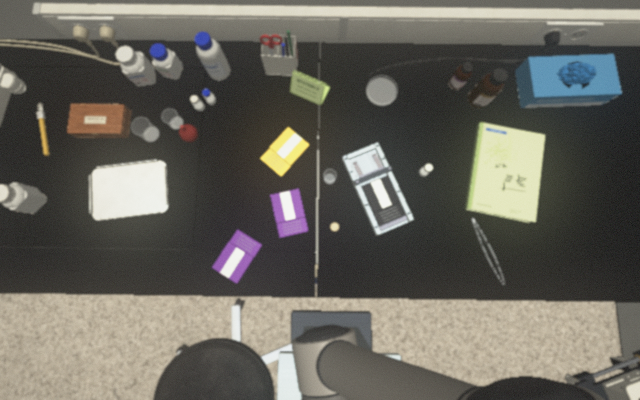

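View pics/scene0.png

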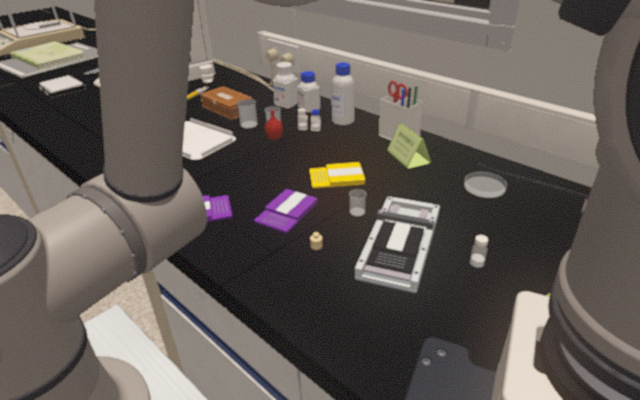

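The top view shows the dock at about (378,188), with the crossbar end up at about (365,160), the beaker at (330,176), the weight at (334,226) and the vial at (427,170). Next I'll measure the dock with depth.

```bash
cat > h.py <<'E'
import numpy as np,cv2
def cloud(c):
    v,u=np.mgrid[:400,:640]; z=c["z_map"].astype(float)
    P=np.stack([(u-c["cx"])/c["fx"]*z,(v-c["cy"])/c["fy"]*z,z],-1)
    return (P-c["t"])@c["R"]
def ray(c,uv,h):
    d=np.array([(uv[0]-c["cx"])/c["fx"],(uv[1]-c["cy"])/c["fy"],1])@c["R"]; o=-c["R"].T@c["t"]
    return o+d*(h-o[2])/d[2]
def rect(c,org,yaw,h,x,y,s=3):  # ortho view in dock frame at height h; s px/mm
    X,Y=np.meshgrid(np.arange(x[0],x[1],1/s)/1e3,np.arange(y[1],y[0],-1/s)/1e3)
    W=np.stack([org[0]+np.cos(yaw)*X-np.sin(yaw)*Y,org[1]+np.sin(yaw)*X+np.cos(yaw)*Y,np.full_like(X,h)],-1)
    q=W@c["R"].T+c["t"]
    return cv2.remap(c["color"],(q[...,0]/q[...,2]*c["fx"]+c["cx"]).astype(np.float32),(q[...,1]/q[...,2]*c["fy"]+c["cy"]).astype(np.float32),cv2.INTER_LINEAR)
E
python3 - <<'E'
from h import *
for n in("top","scene"):
    c=dict(np.load(n+"0.npz")); P=cloud(c)
    a=ray(dict(np.load("top0.npz")),(378,188),.02)
    m=(np.hypot(P[...,0]-a[0],P[...,1]-a[1])<.145)&(P[...,2]>.008)&(P[...,2]<.08)&(c["z_map"]>0)
    k,l,st,ce=cv2.connectedComponentsWithStats(m.astype(np.uint8))
    for i in range(1,k):
        if st[i,4]<12: continue
        q=P[l==i]; r=cv2.minAreaRect((q[:,:2]*1000).astype(np.float32))
        print(n,st[i,4],np.round(ce[i]),"mean",np.round(q.mean(0),3),"zmax",q[:,2].max().round(3),np.round(r[0],1),np.round(r[1],1),round(r[2],1))
E
```

```text
top 3373 [377. 188.] mean [ 0.585 -0.1    0.028] zmax 0.049 [ 586.7 -100.7] [233.9 108.8] 23.6
top 96 [425. 170.] mean [ 0.634 -0.229  0.041] zmax 0.059 [ 636.3 -229.6] [24.9 16.3] 13.0
top 74 [331. 176.] mean [0.616 0.026 0.032] zmax 0.05 [614.4  25.6] [25.2 34.9] 78.3
scene 283 [357. 203.] mean [0.607 0.022 0.03 ] zmax 0.049 [613.1  24.8] [27.1 35. ] 77.5
scene 5057 [398. 242.] mean [ 0.565 -0.113  0.03 ] zmax 0.048 [ 584.9 -101.4] [238.8 108.9] 23.5
scene 264 [477. 250.] mean [ 0.628 -0.234  0.038] zmax 0.061 [ 632.4 -231.7] [22.7 16.3] 20.4
```

Run:
```python
from h import *
c=dict(np.load("top0.npz")); org=(.5865,-.101); y=np.radians(23.5)
im=rect(c,org,y,.028,(-130,130),(-65,65))
for x in range(-120,121,20): cv2.line(im,((x+130)*3,0),((x+130)*3,8 if x else 20),(0,0,255),1)
for q in(-54,-42,42,54): cv2.line(im,(0,(65-q)*3),(12,(65-q)*3),(0,255,0),1)
cv2.imwrite("pics/r.png",im)
P=cloud(c); d=P-np.array([*org,0]); X=np.cos(y)*d[...,0]+np.sin(y)*d[...,1]; Y=-np.sin(y)*d[...,0]+np.cos(y)*d[...,1]
for a in range(-125,125,5):
    m=(abs(X*1000-a)<2.5)&(abs(Y)<.03); print(a,np.round(np.median(P[m][:,2])*1000,1),end=" | ")
print()
for a in range(-60,61,3):
    m=(abs(Y*1000-a)<1.5)&(abs(X+.06)<.03); print(a,np.round(np.median(P[m][:,2])*1000,1),end=" | ")
```

```text
-125 -0.5 | -120 -0.1 | -115 10.7 | -110 11.6 | -105 21.6 | -100 22.6 | -95 27.5 | -90 27.9 | -85 27.7 | -80 28.4 | -75 27.7 | -70 27.9 | -65 27.2 | -60 27.6 | -55 35.5 | -50 34.9 | -45 36.1 | -40 36.2 | -35 35.9 | -30 35.7 | -25 36.1 | -20 35.9 | -15 36.1 | -10 36.2 | -5 36.0 | 0 35.4 | 5 36.6 | 10 36.1 | 15 36.6 | 20 35.9 | 25 14.4 | 30 41.8 | 35 43.9 | 40 43.4 | 45 38.7 | 50 33.8 | 55 14.7 | 60 14.2 | 65 14.4 | 70 14.8 | 75 14.7 | 80 14.4 | 85 15.5 | 90 14.9 | 95 14.6 | 100 13.6 | 105 20.5 | 110 28.3 | 115 28.3 | 120 nan | 
-60 2.3 | -57 nan | -54 26.6 | -51 27.5 | -48 28.6 | -45 27.9 | -42 25.5 | -39 32.2 | -36 30.0 | -33 29.5 | -30 32.1 | -27 32.7 | -24 30.4 | -21 31.0 | -18 33.2 | -15 33.2 | -12 29.8 | -9 32.1 | -6 29.6 | -3 33.9 | 0 32.5 | 3 32.6 | 6 31.0 | 9 32.3 | 12 30.2 | 15 31.8 | 18 31.0 | 21 31.1 | 24 31.9 | 27 30.8 | 30 31.3 | 33 31.6 | 36 33.0 | 39 27.7 | 42 25.5 | 45 27.4 | 48 27.8 | 51 27.2 | 54 13.1 | 57 -1.3 | 60 -0.4 |
  return _methods._mean(a, axis=axis, dtype=dtype,
  ret = ret.dtype.type(ret / rcount)
```

View pics/r.png

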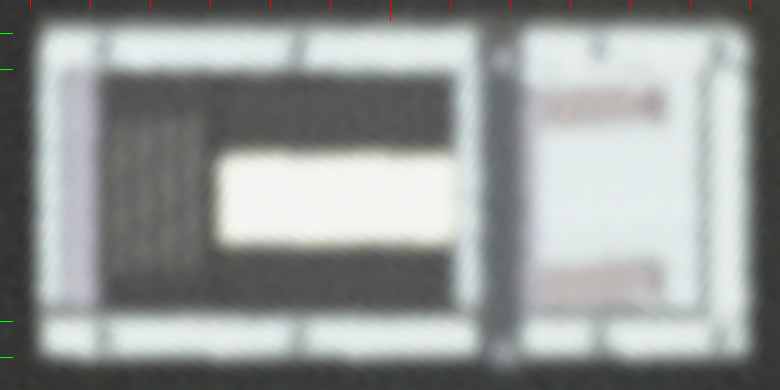

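Call:
{"method": "arm_command", "body": {"fingers": [1,1,1,1,1,1,1,1], "travel": [[0.223,-0.114,0.03],[0.223,-0.114,0.03],[0.223,-0.114,0.03],[0.223,-0.114,0.03],[0.223,-0.114,0.03],[0.223,-0.114,0.03],[0.4465,-0.2285,0.06],[0.4465,-0.2285,0.06]], "dr": [[0,0,0],[0,0,0],[0,0,0],[0,0,0],[0,0,-3.9],[0,0,-3.9],[0,0,-3.9],[0,0,-3.9]], "squeeze": 20}}

```text
time: 0.77
tool_pos: [0.4042, -0.2517, 0.1867]
tool_rot: [-3.141, 0.0, 0.411]
contact_force: [1.2, -2.1, 0.3]
opening: 0.0431
grip_force: 0.0
```

Call:
{"method": "arm_command", "body": {"fingers": [1,1,1,1,1,1,1,1], "travel": [[0.13,-0.056,0.03],[0.13,-0.056,0.03],[0.13,-0.056,0.06],[0.13,-0.056,0.09],[0.13,-0.056,0.09],[0.13,-0.056,0.09],[0.13,-0.056,0.09],[0.13,-0.056,0.09]], "dr": [[0,0,0],[0,0,0],[0,0,0],[0,0,0],[0,0,0],[0,0,0],[0,0,0],[0,0,0]]}}

```text
time: 1.43
tool_pos: [0.5004, -0.151, 0.0981]
tool_rot: [3.14, -0.001, 0.41]
contact_force: [0.2, -0.2, 0.2]
opening: 0.0005
grip_force: 0.0
```

Run:
```python
from cell import *
from h import *
s=observe();p=s["tool_pos"];print(s["time"],np.round(p,4),np.round(s["tool_rot"],4),s["opening"],s["contact_force"])
d=np.array([.5201,-.1288])-p[:2];y=s["tool_rot"][2]
print("tool dx,dy",d@[np.cos(y),np.sin(y)],d@[np.sin(y),-np.cos(y)],"dyaw tool",-(23.5-np.degrees(y)))
c=read_camera("scene");cv2.imwrite("pics/s1.png",cv2.resize(c["color"][120:340,260:580],None,fx=2.4,fy=2.4))
```

```text
1.4333 [ 0.5004 -0.151   0.0981] [ 3.1403e+00 -8.0000e-04  4.1040e-01] 0.0005411323601720953 [ 0.22263396 -0.16051783  0.22419989]
tool dx,dy 0.026902882937829442 -0.012545199625556365 dyaw tool 0.0117956825448573
```

View pics/s1.png

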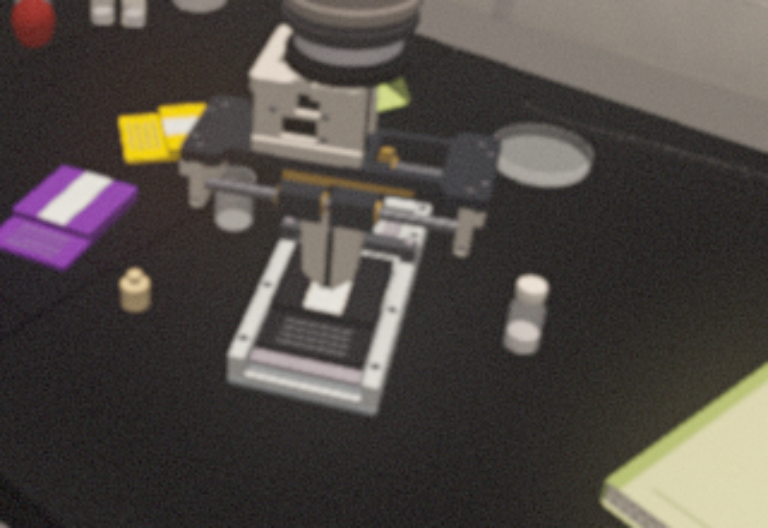

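Call:
{"method": "arm_command", "body": {"fingers": [1,1,1,1,1,1,1], "travel": [[0.027,-0.0125,0.0],[0.027,-0.0125,0.03],[0.027,-0.0125,0.05],[0.027,-0.0125,0.062],[0.027,-0.0125,0.062],[0.027,-0.0125,0.062],[0.027,-0.0125,0.062]], "dr": [[0,0,0],[0,0,0],[0,0,0],[0,0,0],[0,0,0],[0,0,0],[0,0,0]]}}

```text
time: 2.07
tool_pos: [0.5208, -0.129, 0.0368]
tool_rot: [3.139, -0.002, 0.41]
contact_force: [-0.0, -0.3, 0.7]
opening: 0.0006
grip_force: 0.0
```

Run:
```python
from cell import *
from h import *
s=observe();p=s["tool_pos"];print(s["time"],np.round(p,4),np.round(s["tool_rot"],4),s["contact_force"])
c=read_camera("scene");cv2.imwrite("pics/s2.png",cv2.resize(c["color"][170:310,320:480],None,fx=4,fy=4,interpolation=cv2.INTER_CUBIC))
```

```text
2.0667 [ 0.5208 -0.129   0.0368] [ 3.1395e+00 -2.0000e-03  4.0980e-01] [-0.01813693 -0.31150093  0.70099024]
```

View pics/s2.png

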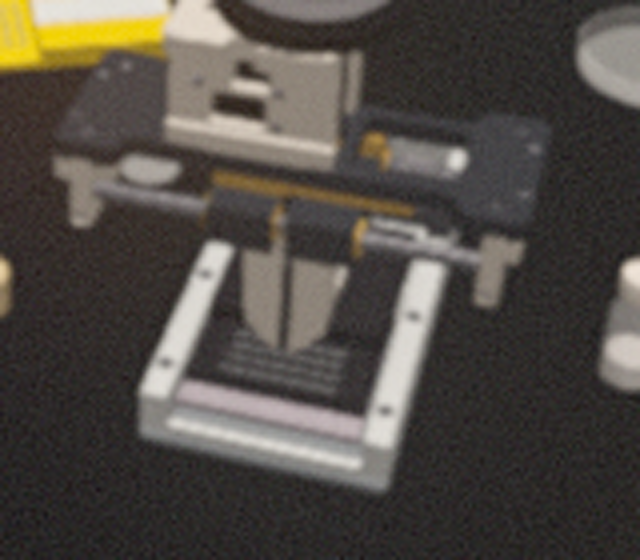

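Call:
{"method": "arm_command", "body": {"fingers": [1,1,1,1,1,1], "travel": [[-0.002,0,0.003],[-0.002,0,0.006],[-0.002,0,0.008],[-0.002,0,0.01],[-0.002,0,0.012],[-0.002,0,0.012]], "dr": [[0,0,0],[0,0,0],[0,0,0],[0,0,0],[0,0,0],[0,0,0]]}}

```text
time: 2.62
tool_pos: [0.5182, -0.1291, 0.0234]
tool_rot: [3.141, -0.0, 0.411]
contact_force: [-2.4, -1.4, 7.7]
opening: 0.0005
grip_force: 3.7
```

Call:
{"method": "arm_command", "body": {"fingers": [1,1,1,1,1], "travel": [[0,0,0.002],[0,0,0.004],[0,0,0.005],[0,0,0.005],[0,0,0.005]], "dr": [[0,0,0],[0,0,0],[0,0,0],[0,0,0],[0,0,0]]}}

```text
time: 3.03
tool_pos: [0.5183, -0.1291, 0.0201]
tool_rot: [3.14, -0.001, 0.411]
contact_force: [-5.5, 1.0, 21.0]
opening: 0.0008
grip_force: 10.1
```

Call:
{"method": "arm_command", "body": {"fingers": [1,1,1,1,1,1,1,1], "travel": [[0.003,0,0.0005],[0.006,0,0.0005],[0.01,0,0.0005],[0.014,0,0.0005],[0.018,0,0.0005],[0.022,0,0.0005],[0.026,0,0.0005],[0.03,0,0.0005]], "dr": [[0,0,0],[0,0,0],[0,0,0],[0,0,0],[0,0,0],[0,0,0],[0,0,0],[0,0,0]]}}

```text
time: 3.7
tool_pos: [0.5447, -0.1182, 0.0201]
tool_rot: [3.14, 0.002, 0.412]
contact_force: [-12.9, -5.6, 25.5]
opening: 0.0006
grip_force: 12.7
```

Run:
```python
from cell import *
from h import *
c=read_camera("top"); org=(.5865,-.101); y=np.radians(23.5)
s=rect(c,org,y,.028,(-130,130),(-65,65))
d=read_camera("scene")["color"][170:310,320:480]
cv2.imwrite("pics/s3.png",np.vstack([cv2.resize(s,(520,260)),cv2.resize(d,(374,327))[:, :].repeat(1,0) if 0 else cv2.copyMakeBorder(cv2.resize(d,(374,327)),0,0,0,146,0)]))
```

```text
(no output)
```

View pics/s3.png

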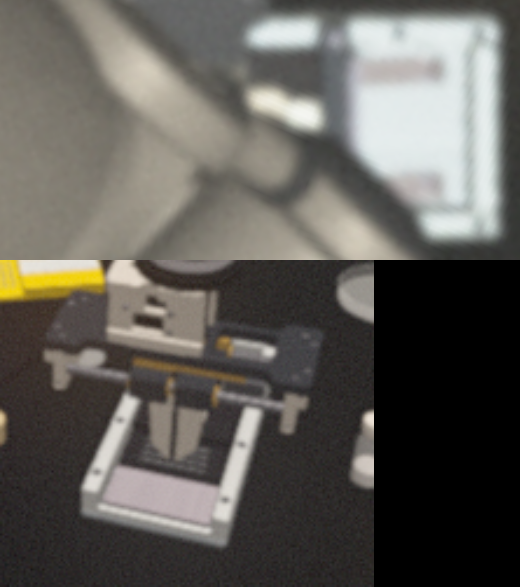

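The carrier travels with the fingers, and its nose is now under the bar (slide edge at about (325,115) in the top half). I'll keep sliding.

Call:
{"method": "arm_command", "body": {"fingers": [1,1,1,1,1,1,1,1], "travel": [[0.004,0,0],[0.008,0,0],[0.012,0,0],[0.016,0,0],[0.02,0,0],[0.024,0,0],[0.028,0,0],[0.032,0,0]], "dr": [[0,0,0],[0,0,0],[0,0,0],[0,0,0],[0,0,0],[0,0,0],[0,0,0],[0,0,0]]}}

```text
time: 4.47
tool_pos: [0.5722, -0.106, 0.0201]
tool_rot: [3.141, 0.006, 0.412]
contact_force: [-19.4, -9.4, 28.9]
opening: 0.0006
grip_force: 14.5
```

Call:
{"method": "arm_command", "body": {"fingers": [1,1,1,1,1,1], "travel": [[0.004,0,0],[0.008,0,0],[0.011,0,0],[0.014,0,0],[0.017,0,0],[0.02,0,0]], "dr": [[0,0,0],[0,0,0],[0,0,0],[0,0,0],[0,0,0],[0,0,0]]}}

```text
time: 4.97
tool_pos: [0.5903, -0.0981, 0.0201]
tool_rot: [3.141, 0.007, 0.411]
contact_force: [-19.8, -8.5, 27.8]
opening: 0.0008
grip_force: 19.0
```

Run:
```python
from cell import *
from h import *
s=observe();p=s["tool_pos"];print(np.round((p[:2]-[.5865,-.101])@[np.cos(.4102),np.sin(.4102)]*1000-9.3,1),"TCP in dock x")
c=read_camera("top"); org=(.5865,-.101); y=np.radians(23.5)
s=rect(c,org,y,.028,(-130,130),(-65,65))
d=read_camera("scene")["color"][170:310,320:480]
cv2.imwrite("pics/s4.png",np.vstack([cv2.resize(s,(520,260)),cv2.copyMakeBorder(cv2.resize(d,(374,327)),0,0,0,146,0)]))
```

```text
-4.7 TCP in dock x
```

View pics/s4.png

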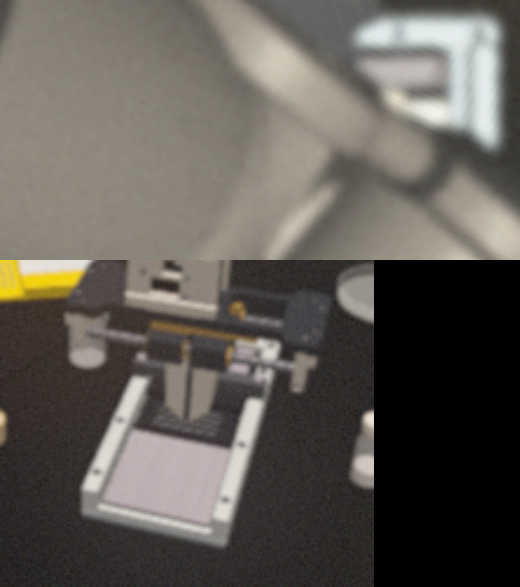

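Call:
{"method": "arm_command", "body": {"fingers": [1,1,1,1,1], "travel": [[0.003,0,0],[0.006,0,0],[0.008,0,0],[0.01,0,0],[0.01,0,0]], "dr": [[0,0,0],[0,0,0],[0,0,0],[0,0,0],[0,0,0]]}}

```text
time: 5.48
tool_pos: [0.5994, -0.0943, 0.0201]
tool_rot: [3.141, 0.007, 0.412]
contact_force: [-20.4, -8.4, 27.8]
opening: 0.0003
grip_force: 18.9
```

Call:
{"method": "arm_command", "body": {"fingers": [1,1,1], "travel": [[0.001,0,0],[0.0025,0,0],[0.0025,0,0]], "dr": [[0,0,0],[0,0,0],[0,0,0]]}}

```text
time: 5.73
tool_pos: [0.5995, -0.0942, 0.0201]
tool_rot: [-3.141, 0.012, 0.412]
contact_force: [-27.5, -12.9, 33.6]
opening: 0.0004
grip_force: 21.9
```

Run:
```python
from cell import *
from h import *
s=observe();p=s["tool_pos"];print(s["contact_force"],np.round((p[:2]-[.5865,-.101])@[np.cos(.4102),np.sin(.4102)]*1000-9.3,1),"TCP in dock x")
c=read_camera("top"); org=(.5865,-.101); y=np.radians(23.5)
s=rect(c,org,y,.028,(60,130),(-65,65),4)
P=cloud(c)-np.array([*org,0]);X=1000*(np.cos(y)*P[...,0]+np.sin(y)*P[...,1]); Y=1000*(-np.sin(y)*P[...,0]+np.cos(y)*P[...,1])
d=read_camera("scene")["color"][170:310,320:480]
cv2.imwrite("pics/s5.png",np.hstack([s,cv2.resize(d,(500,520))]))
```

```text
[-27.50813111 -12.85453482  33.57170681] 5.3 TCP in dock x
```

View pics/s5.png

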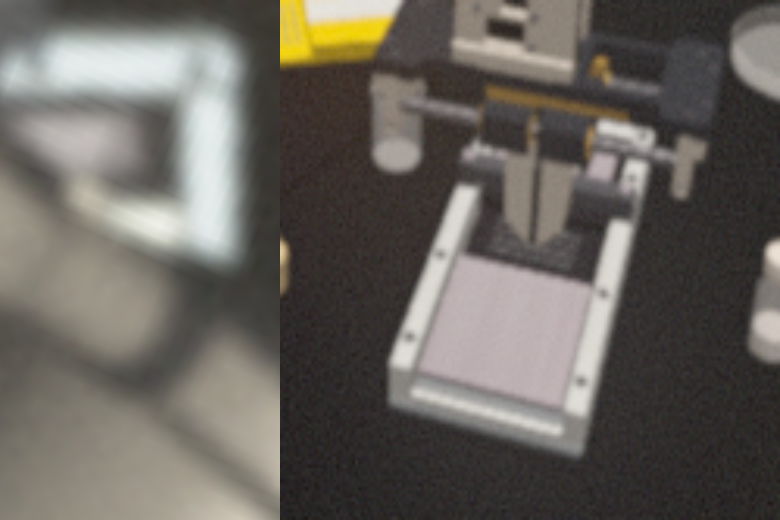

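The tool stopped while the force rose, and the nose is against the stop. I'll lift off.

Call:
{"method": "arm_command", "body": {"fingers": [1,1,1,1,1,1,1,1], "travel": [[-0.0005,0,-0.003],[-0.002,0,-0.008],[-0.008,0,-0.015],[-0.015,0,-0.03],[-0.02,0,-0.06],[-0.03,0,-0.1],[-0.03,0,-0.14],[-0.06,0,-0.18]], "dr": [[0,0,0],[0,0,0],[0,0,0],[0,0,0],[0,0,0],[0,0,0],[0,0,0],[0,0,0]]}}

```text
time: 6.5
tool_pos: [0.5567, -0.1122, 0.1939]
tool_rot: [3.139, -0.005, 0.412]
contact_force: [-0.4, -0.2, 0.2]
opening: 0.0005
grip_force: 0.0
```

Call:
{"method": "arm_command", "body": {"fingers": [1,1,1,1,1,1,1,1], "travel": [[-0.04,0.03,0],[-0.08,0.06,0],[-0.12,0.09,0],[-0.15,0.12,0],[-0.17,0.14,0],[-0.19,0.16,0],[-0.19,0.16,0],[-0.19,0.16,0]], "dr": [[0,0,0],[0,0,0],[0,0,0],[0,0,0],[0,0,0],[0,0,0],[0,0,0],[0,0,0]]}}

```text
time: 7.17
tool_pos: [0.4431, -0.3373, 0.1909]
tool_rot: [3.141, -0.0, 0.407]
contact_force: [0.4, 0.7, 0.4]
opening: 0.0003
grip_force: 0.0
```

Run:
```python
from cell import *
from h import *
s=observe();print(s["time"],s["tool_pos"],s["contact_force"])
c=read_camera("top"); org=(.5865,-.101); y=np.radians(23.5)
cv2.imwrite("pics/s6.png",np.vstack([rect(c,org,y,.028,(-130,130),(-65,65)),cv2.resize(c["color"][120:260,280:480],(780,200))*1]))
D=cloud(c)-np.array([*org,0]);X=1000*(np.cos(y)*D[...,0]+np.sin(y)*D[...,1])-9.3; Y=1000*(-np.sin(y)*D[...,0]+np.cos(y)*D[...,1])
for a in range(-115,105,5):
    m=(abs(X-a)<2.5)&(abs(Y)<30); print(a,np.round(np.median(D[m][:,2])*1000,1),end=" | ")
```

```text
7.1667 [ 0.44313335 -0.3373144   0.19088769] [0.36801311 0.73374128 0.42955678]
-115 21.6 | -110 21.5 | -105 21.7 | -100 21.8 | -95 21.5 | -90 21.8 | -85 22.2 | -80 21.4 | -75 21.4 | -70 21.3 | -65 21.6 | -60 21.6 | -55 21.8 | -50 21.7 | -45 21.5 | -40 21.8 | -35 22.1 | -30 21.6 | -25 14.4 | -20 18.8 | -15 19.1 | -10 19.4 | -5 19.7 | 0 20.0 | 5 20.3 | 10 20.2 | 15 20.5 | 20 42.0 | 25 43.6 | 30 43.8 | 35 39.2 | 40 30.8 | 45 28.8 | 50 29.1 | 55 29.1 | 60 29.5 | 65 29.1 | 70 29.2 | 75 28.3 | 80 28.5 | 85 28.0 | 90 27.8 | 95 27.8 | 100 27.4 |
```

View pics/s6.png

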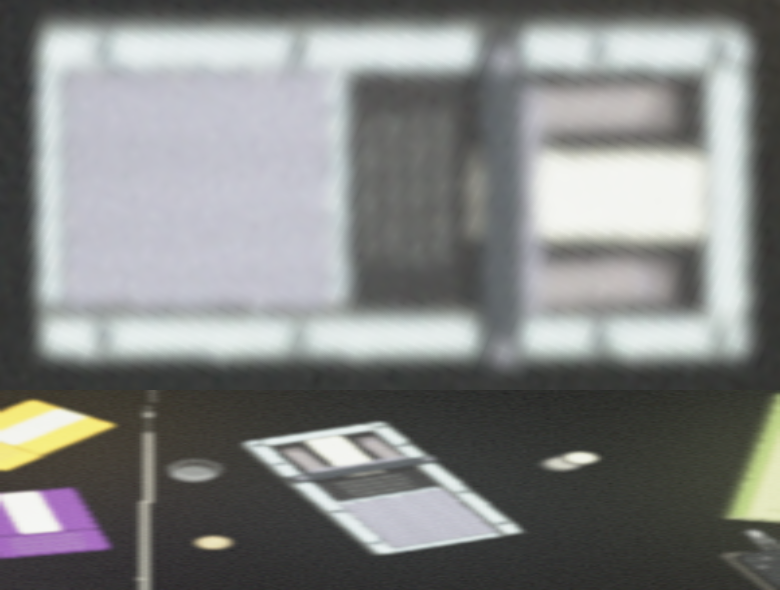

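Run:
```python
from cell import *
from h import *
org=(.5865,-.101); y=np.radians(23.5); Q=[]
for n in["top"]*8+["scene"]*8:
    c=read_camera(n); D=cloud(c)-np.array([*org,0]);X=1000*(np.cos(y)*D[...,0]+np.sin(y)*D[...,1])-9.3; Y=1000*(-np.sin(y)*D[...,0]+np.cos(y)*D[...,1])
    Q.append((n,X,Y,D[...,2]*1000))
for n in("top","scene"):
  for lab,xr,yr in(("pad",(-17,12),35),("slide",(48,92),13),("plate",(-110,-35),35),("all",None,13)):
    x=[];z=[];w=[]
    for k,X,Y,Z in Q:
        if k!=n: continue
        if xr: m=(X>xr[0])&(X<xr[1])&(abs(Y)<yr)
        else: m=(((X>-17)&(X<12))|((X>50)&(X<92)))&(abs(Y)<yr)
        m&=(Z>5)&(Z<40); x+=list(X[m]);z+=list(Z[m]-8*(X[m]>30)*(xr is None))
    f=np.polyfit(x,z,1); print(n,lab,len(x),"slope",f[0].round(4),"mean",np.mean(z).round(2))
m=Q[8]
```

```text
top pad 2082 slope 0.0073 mean 19.81
top slide 1163 slope -0.0004 mean 28.6
top plate 5614 slope 0.0026 mean 21.63
top all 1877 slope 0.01 mean 20.26
scene pad 2782 slope 0.0053 mean 21.29
scene slide 1171 slope -0.0052 mean 29.99
scene plate 9120 slope 0.0404 mean 22.6
scene all 2199 slope 0.0079 mean 21.69
```

The averaged depth shows the carrier flat (slope about 0.01 or less), the spring plate up at about 22 mm, and the nose at the stop. I'll hand in.

```bash
python3 -c "
from cell import *
print(hand_in())"
```

```text
the job is handed in; nothing more can be done
None
```

I pressed the carrier down, slid it under the leaf spring to the end stop, and handed the job in. It measured flat with the spring plate up behind it. The vial, weight and beaker looked undisturbed and the arm was clear. `hand_in()` returned no verdict.

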